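# Fit the T-key on the loom's tension nut and take up the slack

## Task

Put the T-handled socket key over the brass hex nut of the small stretching loom: press lightly and turn it little by little until it drops fully home over the nut. Then turn the nut clockwise (seen from above) with the key by about an eighth of a turn to tension the loom, and leave the key standing fully home on the nut. Leave the bottle, jar, brush and foam block where they are.

Things in the scene. Friction and masses are not known exactly. Their poses are not given: they have to be found in the camera images.
- key_bar (a point): Centre of the yellow bar handle of the loose T-handled steel socket key (0.4 to 0.65 kg, 114 mm tall), which stands upright on the table on its socket mouth. The bar lies 103 mm above the mouth, runs 130 mm along this point's y, is 20 mm thick along x (grip it across this, in the middle) and 22 mm high along z (up the key's axis). Below it a round stem, 19 mm thick, 52 mm long.
- key_mouth (a point): Centre of the key's socket mouth (its lower edge), on the key's axis, 103 mm below key_bar, same axes. Socket: outside a hexagon 52 mm across flats, 40 mm high; inside a hexagon 38.5 mm across flats, 33 mm deep, open downward. Two of its six flats are parallel to the bar (their normals point along x).
- nut_seat (a point): Centre of the top face of the round steel flange (68 mm across), on the vertical axis of the nut, 46 mm above the table, on the blue block of the near rail of a small fixed stretching loom (empty frame 300 by 260 mm, rails 30 mm high). The key's mouth comes to this point when fully home. Axes: x from the near rail to the far rail, y along the near rail, z up.
- nut_top (a point): Centre of the top face of the brass hex nut (36 mm across flats, 18 mm high), 18 mm above nut_seat; a round dark stud end, 32 mm in diameter, rises 10 mm above it, tapering to 22 mm. A misaligned socket rests on this face; up to 7 degrees off either way it drops. The axes are the loom's and do NOT show how the nut's flats lie: that differs from start to start.
- nut (a joint): angle by which the hex nut has been turned from its slack stop, rad; 0 at the start, grows clockwise seen from above, up to 2.5. It does not tell how the flats lie. The nut cannot turn anticlockwise from 0, and stiff friction (0.35 N m) holds it wherever it is left.
- water_center (a point): centre, half-way up, of a white water bottle with blue cap, 68 mm in diameter, 170 mm tall, standing; bystander.
- varnish_center (a point): centre, half-way up, of an amber jar with black cap, 60 mm in diameter, 75 mm tall, standing; bystander.
- brush_center (a point): middle of a flat brush with wooden handle, 200 mm long along its x, lying on the table; bystander.
- foam_center (a point): centre of a white foam block, 140 (x) by 110 (y) by 40 (z) mm, lying on the table inside the loom's frame; bystander.
Mind the look-alikes: they are no part of the job. What is shaped like the part that bears key_bar but red is not meant.

How it is judged:
By the outcome, as a careful person would: the job done as asked, in the order asked, and still so for the second after the job is handed in, with the robot touching nothing.
It also fails if it takes over 51 s, if anything falls off the work surface, if the arm or the gripper's body presses on something with over 40 N, if the wrist force passes 120 N, or if a joint passes its speed limit or range.

## Robot

A 7-joint arm with a two-finger parallel gripper is mounted at the origin on the work surface. World frame = base frame: x ahead of the robot, y to its left, z up, the work surface at z = 0. Lengths are in m, angles in rad, forces in N, time in s.
With the tool pointing down it reaches from about 0.4 to 0.925 m from the base axis. Payload 4.1 kg.
Tool frame: the origin (TCP) lies midway between the tips of the shut fingers; the grasp point (between the pads) lies 19 mm behind it; z points along the fingers, y is the line along which they close (so a half turn about z gives the same grasp; the last joint's range is limited). The gripper opens to 85 mm and grips with 20 to 120 N. Pads are 22 mm wide; open, the fingers measure 114 mm over their backs; the gripper's body (76 mm by 85 mm) begins 54 mm behind the grasp point. The pads swing forward as they close: fully open they stand 13 mm farther back than shut.
Start: joints at [1.014, 0.398, 0.045, 1.537, -0.019, 1.207, -0.051], TCP at [0.287, -0.583, 0.231] pointing down, gripper open.
Joint ranges: [-2.82, 2.82], [-0.49, 2.23], [-1.37, 1.46], [0, 2.46], [-1.36, 4.5], [0.23, 2], [-2.94, 2.94]. Speed limits (rad/s): [2.57, 2.57, 3.14, 3.14, 3.14, 3.14, 3.14].

## Interface

Orientations are given as a rotation vector (axis times angle).
In Python, from station import env, cams, finish_job gives the robot as it stands.
- The arm moves only by the tool step_arm, never from a script. Its argument "moves" is a list that holds one entry, the list of rows, each a list of 7 numbers: the shift along the tool's x, y, z in m, then the turn, a rotation vector about the tool's x, y, z in rad, then the finger opening in m, from 0 to 0.0854. In form: [[[dx, dy, dz, ax, ay, az, hand], ...]]. A call has exactly 8 rows; each row shifts and turns the commanded pose from where the row before left it, along the tool's axes as they then stand; what a row does not reach is not made up. A row lasts 1/10 s, in which the tool goes at most 50 mm and 8.59 degrees, less where a joint would pass 70% of its speed; a pose out of reach is approached as far as the arm can. A call is refused whole if a number of a shift passes 0.05 or a number of a turn 0.15, either way. A call with a gripper value outside its range is refused whole. The fingers move at their own pace and stop on an object; "squeeze" is the grip in N (left out, the last holds). Time passes only in rows, so rows that do not move let the fingers close, or fill a call up. It gives the time, the measured TCP pose, the force, the opening and the grip force at its end, in the units of the state.
- env.get_state(): the state, without advancing time (a new reading comes with each control period).
- cams.grab_frame(name): name is "scene" or "top"; returns (picture, depth): 384x512x3 uint8, red, green, blue; 384x512 float32, m along the optical axis (not along the pixel's ray), 0 where there is no reading.
- cams.get_calibration(name): a dict with "K" (3x3 intrinsics, pixels), "distortion" ([k1, k2, p1, p2, k3] as OpenCV has them; the pictures are not rectified), "rvec" (rotation vector, rad) and "tvec" (3), from world to camera coordinates, as OpenCV has them. Camera axes: x right, y down, z forward; pixel columns grow to the right and rows downward; lengths in m; the calibration is good to about 2 mm. A picture is of the moment at which its call begins. get_calibration takes no time and is no camera call.
- finish_job(): hands the job in; it is judged then, once.
The state is a dict: "t": time; "joint_pos": joint angles; "qd": joint speeds; "tau": joint torques, N m; "tcp_pos": TCP position; "tool_rot": TCP orientation; "wrist_force": force on the tool from outside, world axes, zero at the start; "ft_torque": the same for the moment, N m; "opening": opening from 0.0 (shut) to 1.0 (fully open); "grasp_force": force on a finger pad.
Only numpy, scipy, OpenCV 4.12 (cv2) and the standard library are available. Lean on these libraries where they do the work, as an engineer would, in place of code of your own. Each camera call takes 0.05 s, during which the arm holds its last target. There are 200 camera calls.

## Working session

There is one attempt and no reset: what is moved stays moved. The work goes in short steps, Python scripts to look and compute and a tool call to move; the robot and the scene stay as the last step left them, time stands still between calls to the robot, and variables do not carry over. Pictures are saved under pics/ and viewed, at most 10 in all, crops included, and the job is handed in when it is done.

Besides the shell and the picture viewer there is one more tool, called after ">>>" in YAML: its name, and indented under it one key for each argument. step_arm: Moves the arm, as the interface text tells. Its arguments: {"type":"object","properties":{"moves":{"type":"array","items":{"type":"array","items":{"type":"array","items":{"type":"number"}}}},"squeeze":{"type":"number"}},"required":["moves"]}

```bash
mkdir -p pics; cat > h.py <<'E'
import numpy as np, cv2
from station import env, cams, finish_job
def grab(n):
    p,d=cams.grab_frame(n); c=cams.get_calibration(n)
    return p,d,{k:np.array(v,float) for k,v in c.items() if k in("K","distortion","rvec","tvec")}
def ray(c,uv):
    R=cv2.Rodrigues(c["rvec"])[0]
    n=cv2.undistortPoints(np.array(uv,float).reshape(-1,1,2),c["K"],c["distortion"]).reshape(-1,2)
    d=np.c_[n,np.ones(len(n))]@R
    return -R.T@c["tvec"].ravel(),d
def onplane(c,uv,z):
    o,d=ray(c,uv); return o+d*((z-o[2])/d[:,2])[:,None]
def bydepth(c,uv,dep):
    o,d=ray(c,uv); return o+d*np.array(dep).reshape(-1,1)
E
python3 - <<'E'
from h import *
print(env.get_state())
for n in("scene","top"):
    p,d,c=grab(n); np.savez(f"{n}0.npz",p=p,d=d)
    cv2.imwrite(f"pics/{n}0.png",cv2.resize(p[:,:,::-1],(800,600)))
    print(n,ray(c,[[256,192]]))
E
```

```text
{'t': 0.0, 'joint_pos': array([ 1.01398913,  0.39919881,  0.04507211,  1.53790418, -0.01872691,
        1.20688009, -0.05074387]), 'qd': array([ 1.66711424e-04,  2.67488307e-04, -1.60795848e-03,  1.02835201e-03,
       -1.81583375e-03,  3.29853254e-05, -2.74510672e-04]), 'tau': array([ 2.88882654e-05, -4.75121534e+01,  1.36417910e+00, -2.54220718e+01,
        1.13945678e-02,  9.40847502e-03, -2.07711651e-05]), 'tcp_pos': array([ 0.2870107 , -0.58248793,  0.23024906]), 'tool_rot': array([-3.05780330e+00, -7.12465844e-01,  8.92581015e-04]), 'wrist_force': array([-0.49099601,  0.70301208,  0.40941622]), 'ft_torque': array([0.01994607, 0.01058057, 0.02408116]), 'grasp_force': 0.0, 'opening': 0.998064801201272}
scene (array([ 1.13450643, -0.43622185,  0.79494561]), array([[-0.59897809,  0.48064559, -0.64049789]]))
top (array([0.28955109, 0.1062894 , 1.09210865]), array([[ 0.16527723, -0.01897264, -0.98608289]]))
```

View pics/scene0.png

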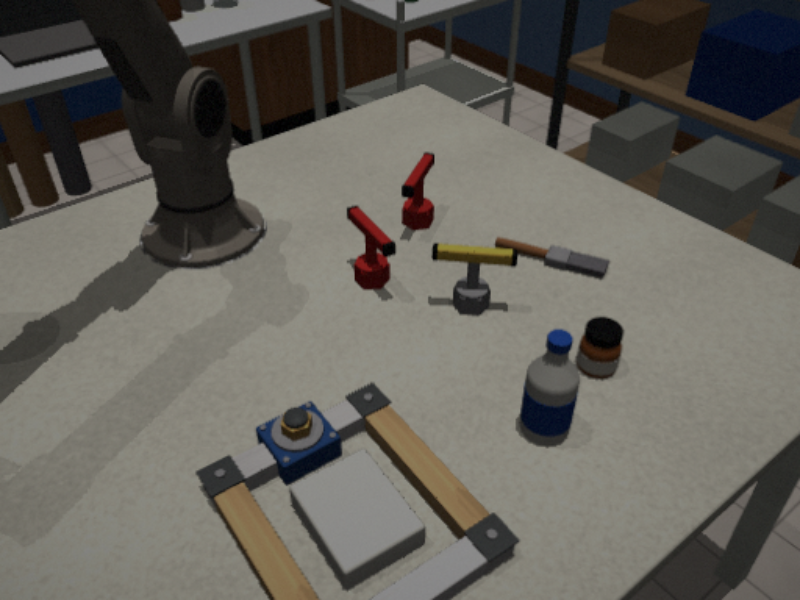

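View pics/top0.png

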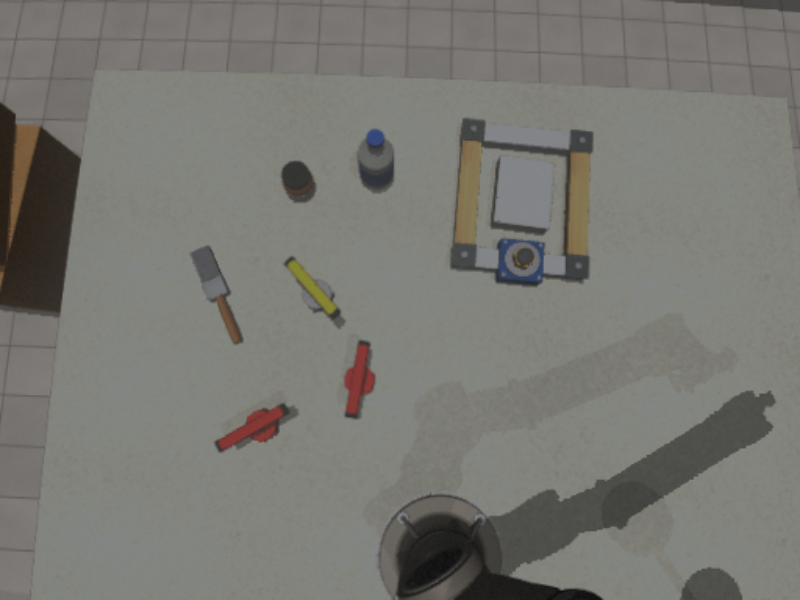

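Candidates for the key: the yellow-bar T-key at scene (475,255) / top (312,287), and red-bar T-keys at scene (370,230), (420,175) / top (357,378), (252,427). I choose the yellow one and will check it in a crop.

```bash
cat > m.py <<'E'
from h import *
out=[]
for n in("top","scene"):
    z=np.load(f"{n}0.npz"); p,d=z["p"],z["d"]; c={k:np.array(v,float) for k,v in cams.get_calibration(n).items() if k in("K","distortion","rvec","tvec")}
    hsv=cv2.cvtColor(p,cv2.COLOR_RGB2HSV)
    roi=np.zeros(d.shape,bool)
    for nm,(lo,hi),box in (("bar",((22,120,60),(35,255,255)),((170,150,230,220) if n=="top" else (265,145,345,180))),
                     ("brass",((12,90,40),(32,255,255)),((310,145,360,190) if n=="top" else (160,250,225,300)))):
        m=cv2.inRange(hsv,lo,hi); r=np.zeros_like(m); r[box[1]:box[3],box[0]:box[2]]=1; m*=r
        v,u=np.nonzero(m); uv=np.c_[u,v]; P=bydepth(c,uv,d[v,u])
        print(n,nm,len(u),uv.mean(0),"med",np.median(P,0),"zpct",np.percentile(P[:,2],[5,50,95]))
        if nm=="bar":
            Q=onplane(c,uv,0.114 if n=="top" else .108)[:,:2]; rect=cv2.minAreaRect(Q.astype(np.float32)*1000); print(" rect",rect)
            _,_,vt=np.linalg.svd(Q-Q.mean(0)); print(" dir",np.degrees(np.arctan2(vt[0,1],vt[0,0])),Q.mean(0))
    if n=="top":
        # flange by depth: blue block centre & stud
        m=cv2.inRange(hsv,(105,100,30),(125,255,255)); r=np.zeros_like(m); r[145:190,310:360]=1; m*=r
        v,u=np.nonzero(m); print("block rect z.04",cv2.minAreaRect((onplane(c,np.c_[u,v],.04)[:,:2]*1000).astype(np.float32)))
    b=(300,135,370,200) if n=="top" else (155,245,230,305)
    a=cv2.resize(p[b[1]:b[3],b[0]:b[2],::-1],None,fx=8,fy=8,interpolation=cv2.INTER_CUBIC)[:300*2,:560]
    b2=(170,150,230,220) if n=="top" else (265,145,345,205)
    e=cv2.resize(p[b2[1]:b2[3],b2[0]:b2[2],::-1],None,fx=3,fy=3)
    W=np.zeros((520,800,3),np.uint8); W[:a.shape[0],:a.shape[1]]=a[:520]; W[:e.shape[0],560:560+e.shape[1]]=e
    out.append(W)
    print(n, "px/mm", c["K"][0,0])
    cv2.imwrite(f"pics/crop_{n}.png",cv2.convertScaleAbs(W,alpha=1.6))
E
python3 m.py
```

```text
top bar 275 [199.04       183.07636364] med [0.47339032 0.24337732 0.11429506] zpct [0.11093052 0.11429506 0.1175075 ]
 rect ((473.6051025390625, 243.6477813720703), (115.0970230102539, 18.125341415405273), 42.783714294433594)
 dir -137.30649309346006 [0.47335591 0.24335737]
top brass 31 [333.06451613 165.83870968] med [ 0.54215984 -0.13213974  0.06515043] zpct [0.06195545 0.06515043 0.06845435]
block rect z.04 ((550.7799072265625, -142.13755798339844), (83.00294494628906, 77.40269470214844), 86.09573364257812)
top px/mm 365.02472894788474
scene bar 285 [303.79298246 160.60701754] med [0.4755904  0.24160691 0.1127027 ] zpct [0.10435712 0.1127027  0.11623916]
 rect ((475.29791259765625, 239.8849334716797), (115.70758819580078, 43.79661178588867), 43.37417221069336)
 dir 44.48589209651899 [0.47249376 0.24502789]
scene brass 137 [189.45985401 274.37226277] med [ 0.56607011 -0.1507231   0.06080373] zpct [0.04898145 0.06080373 0.06556523]
scene px/mm 475.83268040544806
```

View pics/crop_top.png

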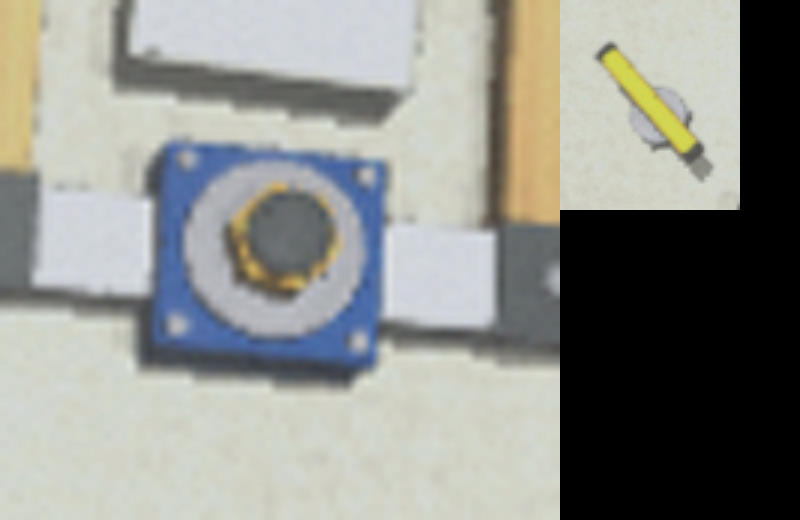

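View pics/crop_scene.png

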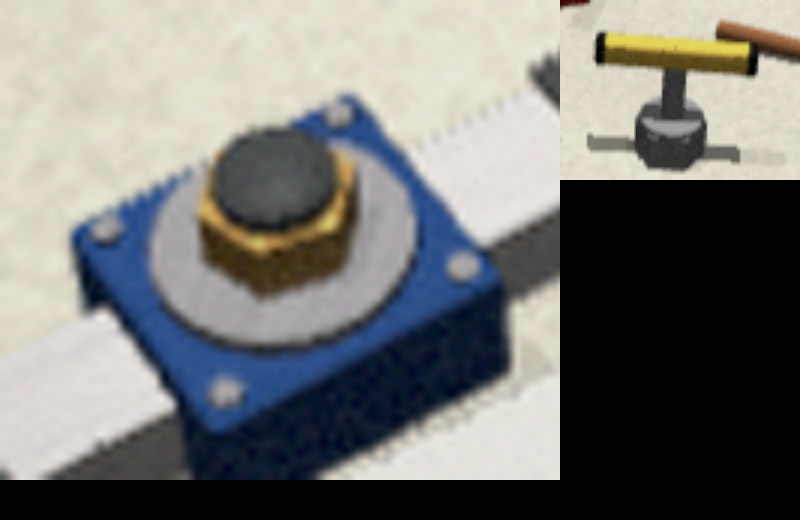

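Crops confirm the choice: yellow bar, steel stem and hex socket. The scene crop shows the nut's front corner edge at base (188.4,282.1), and its left and right corners at (180.4,276.9) and (198.8,277.8). In the top crop the flange centre is at (334.4,166).

```bash
cat > n.py <<'E'
from h import *
C={n:{k:np.array(v,float) for k,v in cams.get_calibration(n).items() if k in("K","distortion","rvec","tvec")} for n in("top","scene")}
off=np.array([155,245]);s=lambda l:(np.array(l)+.5)/8+off-.5
base=onplane(C["scene"],s([[203,258],[267,297],[350,264]]),.046)[:,:2]
top=onplane(C["scene"],s([[200,208],[267,246],[356,190]]),.064)[:,:2]
# flange ellipse in both
for n,box in(("top",(310,145,360,190)),("scene",(165,255,215,298))):
    p=np.load(f"{n}0.npz")["p"]; hsv=cv2.cvtColor(p,cv2.COLOR_RGB2HSV)
    blue=cv2.inRange(hsv,(105,90,20),(125,255,255)); m=255-blue; r=np.zeros_like(m); r[box[1]:box[3],box[0]:box[2]]=1
    m=(m*r); c,u=(334,166) if n=="top" else (189,275)
    cs,_=cv2.findContours(m,cv2.RETR_EXTERNAL if n=="x" else cv2.RETR_LIST,cv2.CHAIN_APPROX_NONE)
    P=[onplane(C[n],k.reshape(-1,2),.046)[:,:2]*1000 for k in cs if len(k)>25]
    for k in P:
        (x,y),rad=cv2.minEnclosingCircle(k.astype(np.float32)); print(n,"circ",x,y,rad,len(k), k.mean(0))
cen=onplane(C["top"],[[334.4,166]],.046)[0,:2]; 
# stud top (z .074): ellipse centre in both
print("cen top",cen,"stud scene",onplane(C["scene"],s([[274,170]]),.074), "stud top",onplane(C["top"],(np.array([[289,235]])+.5)/8+[299.5,134.5],.074))
print("flange scene",onplane(C["scene"],s([[283,238]]),.046))
print(base,top)
for c in (cen,np.array([.545,-.140])):
  for Q in(base,top): print(np.degrees(np.arctan2(*(Q-c).T[::-1]))%60,np.linalg.norm(Q-c,axis=1))
# loom axis: near/far rail; use block edges
E
python3 n.py
```

```text
top circ 551.661865234375 -142.96180725097656 35.005714416503906 63 [ 552.07334783 -142.40018044]
top circ 549.5718994140625 -140.95742797851562 57.268524169921875 119 [ 552.82631559 -141.60558954]
top circ 548.2877807617188 -145.55226135253906 101.65238952636719 186 [ 547.79599005 -144.61500482]
scene circ 559.1925048828125 -191.15139770507812 25.74233055114746 48 [ 560.89674849 -196.76432064]
scene circ 534.0780639648438 -133.185791015625 63.28633499145508 210 [ 539.78417097 -128.89938006]
cen top [ 0.55029465 -0.14411384] stud scene [[ 0.55451828 -0.1433854   0.074     ]] stud top [[ 0.54957099 -0.14123639  0.074     ]]
flange scene [[ 0.55268047 -0.14255917  0.046     ]]
[[ 0.54542766 -0.16179235]
 [ 0.56627221 -0.15602482]
 [ 0.57052438 -0.13404277]] [[ 0.54536762 -0.16044577]
 [ 0.56632509 -0.15407863]
 [ 0.56507592 -0.1269226 ]]
[14.60747815 23.29611718 26.46571977] [0.01833623 0.01992872 0.02259797]
[13.21244196 28.13420788 49.31058924] [0.01705895 0.01887517 0.02267211]
[31.12424166 23.00847703 13.13729806] [0.02179655 0.02663272 0.02621035]
[31.03007364 26.56756823 33.08011623] [0.02044908 0.02555323 0.02395957]
```

```bash
cat > plan.py <<'E'
from h import *
from scipy.spatial.transform import Rotation as R
import sys
def plan(tgt,yaw,n,hand,p=None,rot=None):
    """straight line to tgt, tool down with x at world yaw (deg), in n equal rows"""
    s=env.get_state(); p=s["tcp_pos"] if p is None else np.array(p); rot=R.from_rotvec(s["tool_rot"]) if rot is None else rot
    goal=R.from_euler("z",yaw,degrees=True)*R.from_euler("x",180,degrees=True)
    dr=(rot.inv()*goal).as_rotvec()/n
    for i in range(n):
        print([round(float(v),4) for v in rot.inv().apply((np.array(tgt)-p)/n)]+[round(float(v),4) for v in dr]+[hand],end=",\n")
        rot=rot*R.from_rotvec(dr)
    return np.array(tgt),goal
def st():
    s=env.get_state(); X=R.from_rotvec(s["tool_rot"]).as_matrix()
    print("t",s["t"],"p",s["tcp_pos"].round(4),"yaw",np.degrees(np.arctan2(X[1,0],X[0,0])).round(2),"tilt",X[:,2].round(4),"F",s["wrist_force"].round(2),"M",s["ft_torque"].round(3),"grip",s["grasp_force"],s["opening"],"q7",s["joint_pos"][6])
E
python3 - <<'E'
from plan import *
st()
a,b=plan([.55,-.2,.25],26.2,10,.0854)
plan([.4735,.2437,.2],43.3,14,.0854,a,b)
E
```

```text
t 0.1 p [ 0.2871 -0.5825  0.2304] yaw 26.24 tilt [-9.0e-04  1.5e-03 -1.0e+00] F [-0.44 -0.26 -0.32] M [-0.057  0.036  0.021] grip 0.0 0.9992902178919658 q7 -0.05066458065488456
[0.0405, -0.0227, -0.0019, -0.0002, 0.0, 0.0001, 0.0854],
[0.0405, -0.0227, -0.0019, -0.0002, 0.0, 0.0001, 0.0854],
[0.0405, -0.0227, -0.0019, -0.0002, 0.0, 0.0001, 0.0854],
[0.0405, -0.0227, -0.0019, -0.0002, 0.0, 0.0001, 0.0854],
[0.0405, -0.0227, -0.0019, -0.0002, 0.0, 0.0001, 0.0854],
[0.0405, -0.0227, -0.0019, -0.0002, 0.0, 0.0001, 0.0854],
[0.0405, -0.0227, -0.0019, -0.0002, 0.0, 0.0001, 0.0854],
[0.0405, -0.0227, -0.002, -0.0002, 0.0, 0.0001, 0.0854],
[0.0405, -0.0227, -0.002, -0.0002, 0.0, 0.0001, 0.0854],
[0.0405, -0.0227, -0.002, -0.0002, 0.0, 0.0001, 0.0854],
[0.0091, -0.0308, 0.0036, -0.0, 0.0, -0.0213, 0.0854],
[0.0097, -0.0306, 0.0036, -0.0, 0.0, -0.0213, 0.0854],
[0.0104, -0.0304, 0.0036, -0.0, 0.0, -0.0213, 0.0854],
[0.011, -0.0302, 0.0036, -0.0, 0.0, -0.0213, 0.0854],
[0.0117, -0.03, 0.0036, -0.0, 0.0, -0.0213, 0.0854],
[0.0123, -0.0297, 0.0036, -0.0, 0.0, -0.0213, 0.0854],
[0.013, -0.0294, 0.0036, -0.0, 0.0, -0.0213, 0.0854],
[0.0136, -0.0292, 0.0036, -0.0, 0.0, -0.0213, 0.0854],
[0.0142, -0.0289, 0.0036, -0.0, 0.0, -0.0213, 0.0854],
[0.0148, -0.0285, 0.0036, -0.0, 0.0, -0.0213, 0.0854],
[0.0154, -0.0282, 0.0036, -0.0, 0.0, -0.0213, 0.0854],
[0.016, -0.0279, 0.0036, -0.0, 0.0, -0.0213, 0.0854],
[0.0166, -0.0275, 0.0036, -0.0, 0.0, -0.0213, 0.0854],
[0.0172, -0.0272, 0.0036, -0.0, 0.0, -0.0213, 0.0854],
```

>>> step_arm:
  moves:
    - [[0.04,-0.023,-0.002,0,0,0,0.0854],[0.04,-0.023,-0.002,0,0,0,0.0854],[0.04,-0.023,-0.002,0,0,0,0.0854],[0.04,-0.023,-0.002,0,0,0,0.0854],[0.04,-0.023,-0.002,0,0,0,0.0854],[0.04,-0.023,-0.002,0,0,0,0.0854],[0.04,-0.023,-0.002,0,0,0,0.0854],[0.04,-0.023,-0.002,0,0,0,0.0854]]

```text
t: 0.9
tcp_pos: [0.4935, -0.2748, 0.2471]
tool_rot: [-3.06, -0.713, 0.001]
wrist_force: [0.7, -0.7, -0.2]
opening: 1.004
grasp_force: 0.0
```

>>> step_arm:
  moves:
    - [[0.04,-0.023,-0.002,0,0,0,0.0854],[0.04,-0.023,-0.002,0,0,0,0.0854],[0.009,-0.031,0,0,0,-0.021,0.0854],[0.01,-0.031,0,0,0,-0.021,0.0854],[0.01,-0.03,0,0,0,-0.021,0.0854],[0.011,-0.03,0,0,0,-0.021,0.0854],[0.012,-0.03,0,0,0,-0.021,0.0854],[0.012,-0.03,0,0,0,-0.021,0.0854]]

```text
t: 1.7
tcp_pos: [0.5107, -0.0086, 0.2509]
tool_rot: [-3.008, -0.905, 0.001]
wrist_force: [0.4, 0.9, 0.1]
opening: 0.998
grasp_force: 0.0
```

>>> step_arm:
  moves:
    - [[0.013,-0.03,0.004,0,0,-0.021,0.0854],[0.0135,-0.029,0.004,0,0,-0.021,0.0854],[0.014,-0.029,0.004,0,0,-0.021,0.0854],[0.015,-0.0285,0.004,0,0,-0.021,0.0854],[0.0155,-0.028,0.004,0,0,-0.021,0.0854],[0.016,-0.028,0.004,0,0,-0.021,0.0854],[0.0165,-0.0275,0.004,0,0,-0.021,0.0854],[0.017,-0.027,0.004,0,0,-0.021,0.0854]]

```text
t: 2.5
tcp_pos: [0.4674, 0.2449, 0.2188]
tool_rot: [2.921, 1.154, -0.001]
wrist_force: [-0.2, 0.5, 0.1]
opening: 1.0
grasp_force: 0.0
```

```bash
python3 - <<'E'
from plan import *
st()
a,b=plan([.4735,.2437,.150],43.3,2,.0854)
plan([.4735,.2437,.084],43.3,3,.0854,a,b)
E
```

```text
t 2.5 p [0.4674 0.2449 0.2188] yaw 43.12 tilt [-4.e-04 -5.e-04 -1.e+00] F [-0.17  0.49  0.08] M [-0.031 -0.023 -0.008] grip 0.0 0.9999047049349364 q7 -1.4968371837116086
[0.0018, 0.0025, 0.0344, 0.0, 0.0003, -0.0016, 0.0854],
[0.0018, 0.0025, 0.0344, 0.0, 0.0003, -0.0016, 0.0854],
[0.0, -0.0, 0.022, 0.0, 0.0, 0.0, 0.0854],
[0.0, -0.0, 0.022, 0.0, 0.0, 0.0, 0.0854],
[0.0, -0.0, 0.022, 0.0, 0.0, 0.0, 0.0854],
```

>>> step_arm:
  moves:
    - [[0.0018,0.0025,0.034,0,0,0,0.0854],[0.0018,0.0025,0.034,0,0,0,0.0854],[0,0,0.022,0,0,0,0.0854],[0,0,0.022,0,0,0,0.0854],[0,0,0.022,0,0,0,0.0854],[0,0,0.0005,0,0,0,0.0854],[0,0,0,0,0,0,0.05],[0,0,0,0,0,0,0.03]]
  squeeze: 30

```text
t: 3.3
tcp_pos: [0.4749, 0.2432, 0.0859]
tool_rot: [-2.922, -1.153, -0.003]
wrist_force: [0.6, -0.2, -0.3]
opening: 0.691
grasp_force: 0.0
```

>>> step_arm:
  moves:
    - [[0,0,0,0,0,0,0.01],[0,0,0,0,0,0,0.0],[0,0,0,0,0,0,0],[0,0,0,0,0,0,0],[0,0,0,0,0,0,0],[0,0,0,0,0,0,0],[0,0,0,0,0,0,0],[0,0,0,0,0,0,0]]
  squeeze: 60

```text
t: 4.1
tcp_pos: [0.4743, 0.2434, 0.0856]
tool_rot: [-2.922, -1.154, -0.002]
wrist_force: [-2.4, 0.3, 6.1]
opening: 0.223
grasp_force: 59.5
```

```bash
python3 - <<'E'
from plan import *
st()
p,d,c=grab("scene"); cv2.imwrite("pics/grasp.png",cv2.resize(p[130:240,230:370,::-1],(700,550)))
E
```

```text
t 4.1 p [0.4743 0.2434 0.0856] yaw 43.1 tilt [ 9.e-04  6.e-04 -1.e+00] F [-2.42  0.25  6.14] M [0.082 0.369 0.021] grip 59.52664375305176 0.22265030743653955 q7 -1.586720032893846
```

View pics/grasp.png

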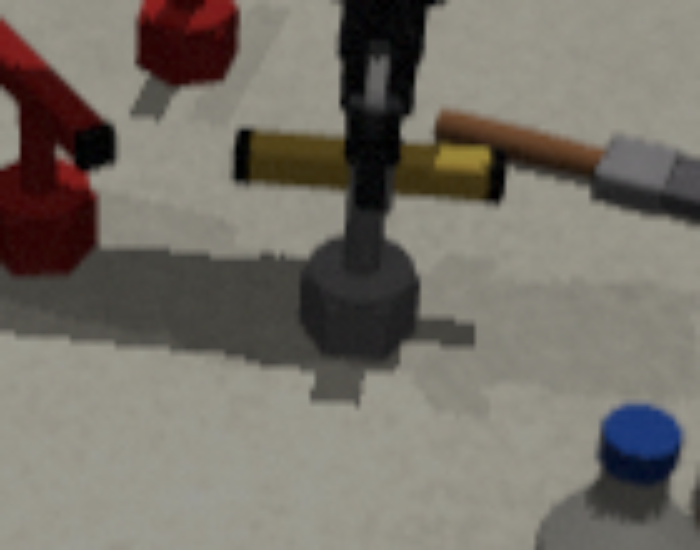

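The grasp is on the bar's middle: bar ends are at (237,155) and (500,175), fingers at (372,160), and the key is upright. Lifting it and carrying it over.

```bash
python3 - <<'E'
from plan import *
a,b=plan([.4743,.2434,.2056],43.1,4,0)
a,b=plan([.551,-.1425,.2156],78,16,0,a,b)
E
```

```text
[0.0, -0.0, -0.03, 0.0, -0.0003, -0.0, 0],
[0.0, -0.0, -0.03, 0.0, -0.0003, -0.0, 0],
[0.0, -0.0, -0.03, 0.0, -0.0003, -0.0, 0],
[0.0, -0.0, -0.03, 0.0, -0.0003, -0.0, 0],
[-0.013, 0.0209, -0.0006, 0.0, 0.0, -0.0381, 0],
[-0.0138, 0.0204, -0.0006, 0.0, 0.0, -0.0381, 0],
[-0.0145, 0.0198, -0.0006, 0.0, 0.0, -0.0381, 0],
[-0.0153, 0.0193, -0.0006, 0.0, 0.0, -0.0381, 0],
[-0.016, 0.0187, -0.0006, 0.0, 0.0, -0.0381, 0],
[-0.0167, 0.0181, -0.0006, 0.0, 0.0, -0.0381, 0],
[-0.0174, 0.0174, -0.0006, 0.0, 0.0, -0.0381, 0],
[-0.018, 0.0167, -0.0006, 0.0, 0.0, -0.0381, 0],
[-0.0186, 0.016, -0.0006, 0.0, 0.0, -0.0381, 0],
[-0.0192, 0.0153, -0.0006, 0.0, 0.0, -0.0381, 0],
[-0.0198, 0.0146, -0.0006, 0.0, 0.0, -0.0381, 0],
[-0.0204, 0.0138, -0.0006, 0.0, 0.0, -0.0381, 0],
[-0.0209, 0.013, -0.0006, 0.0, 0.0, -0.0381, 0],
[-0.0213, 0.0122, -0.0006, 0.0, 0.0, -0.0381, 0],
[-0.0218, 0.0114, -0.0006, 0.0, 0.0, -0.0381, 0],
[-0.0222, 0.0106, -0.0006, 0.0, 0.0, -0.0381, 0],
```

>>> step_arm:
  moves:
    - [[0,0,0,0,0,0,0],[0,0,-0.01,0,0,0,0],[0,0,-0.02,0,0,0,0],[0,0,-0.03,0,0,0,0],[0,0,-0.03,0,0,0,0],[0,0,-0.03,0,0,0,0],[0,0,0,0,0,0,0],[0,0,0,0,0,0,0]]
  squeeze: 100

```text
t: 4.95
tcp_pos: [0.4736, 0.2419, 0.2041]
tool_rot: [2.922, 1.153, -0.002]
wrist_force: [0.4, -0.5, -5.4]
opening: 0.219
grasp_force: 98.4
```

>>> step_arm:
  moves:
    - [[-0.013,0.021,0,0,0,-0.038,0],[-0.014,0.0205,0,0,0,-0.038,0],[-0.0145,0.02,0,0,0,-0.038,0],[-0.0155,0.0195,0,0,0,-0.038,0],[-0.016,0.019,0,0,0,-0.038,0],[-0.0165,0.018,0,0,0,-0.038,0],[-0.0175,0.0175,0,0,0,-0.038,0],[-0.018,0.0165,0,0,0,-0.038,0]]

```text
t: 5.75
tcp_pos: [0.5107, 0.0473, 0.2019]
tool_rot: [-2.711, -1.584, 0.008]
wrist_force: [-1.0, -0.2, -3.7]
opening: 0.214
grasp_force: 98.4
```

>>> step_arm:
  moves:
    - [[-0.0185,0.016,0,0,0,-0.038,0],[-0.019,0.0155,0,0,0,-0.038,0],[-0.02,0.0145,0,0,0,-0.038,0],[-0.0205,0.014,0,0,0,-0.038,0],[-0.021,0.013,0,0,0,-0.038,0],[-0.021,0.012,0,0,0,-0.038,0],[-0.0215,0.0115,0,0,0,-0.038,0],[-0.022,0.0105,0,0,0,-0.038,0]]

```text
t: 6.55
tcp_pos: [0.5491, -0.1442, 0.2016]
tool_rot: [-2.438, -1.974, 0.006]
wrist_force: [-0.4, 0.1, -4.7]
opening: 0.215
grasp_force: 98.4
```

```bash
python3 - <<'E'
from plan import *
st()
plan([.551,-.1425,.172],78,4,0)
E
```

```text
t 6.55 p [ 0.5491 -0.1442  0.2016] yaw 78.01 tilt [-0.0057  0.0011 -1.    ] F [-0.41  0.13 -4.7 ] M [-0.048 -0.045 -0.043] grip 98.35081815719604 0.214812147896643 q7 -0.1321088157738653
[0.0005, 0.0004, 0.0074, -0.0015, 0.0, 0.0, 0],
[0.0005, 0.0004, 0.0074, -0.0015, 0.0, 0.0, 0],
[0.0005, 0.0004, 0.0074, -0.0015, 0.0, 0.0, 0],
[0.0005, 0.0004, 0.0074, -0.0015, 0.0, 0.0, 0],
```

>>> step_arm:
  moves:
    - [[0.0005,0.0005,0.007,-0.0015,0,0,0],[0.0005,0.0005,0.007,-0.0015,0,0,0],[0.0005,0.0005,0.007,-0.0015,0,0,0],[0.0005,0.0005,0.007,-0.001,0,0,0],[0,0,0,0,0,0,0],[0,0,0,0,0,0,0],[0,0,0,0,0,0,0],[0,0,0,0,0,0,0]]

```text
t: 7.35
tcp_pos: [0.5539, -0.1419, 0.1774]
tool_rot: [2.439, 1.972, 0.006]
wrist_force: [-0.7, -0.4, -5.4]
opening: 0.219
grasp_force: 98.4
```

```bash
python3 - <<'E'
from plan import *
st()
p,d,c=grab("scene"); cv2.imwrite("pics/above.png",cv2.convertScaleAbs(cv2.resize(p[205:305,140:250,::-1],(660,600),interpolation=cv2.INTER_CUBIC),alpha=1.8))
# predicted pixels for mouth centre, stem axis pts using TCP
s=env.get_state();t=s["tcp_pos"];X=R.from_rotvec(s["tool_rot"]).as_matrix()
for h in(-.0846+0.0,-.0446,.0074+0.0):
    q=t-X[:,2]*h; uv=cv2.projectPoints(q.reshape(1,3),c["rvec"],c["tvec"],c["K"],c["distortion"])[0].ravel(); print(h,uv,(uv-[140,205])*6)
q=t-X[:,2]*-.0856
hexa=np.array([q+.03*(X[:,0]*np.cos(a)+X[:,1]*np.sin(a)) for a in np.arange(6)*np.pi/3]); uv=cv2.projectPoints(hexa,c["rvec"],c["tvec"],c["K"],c["distortion"])[0].reshape(-1,2); print(((uv-[140,205])*6).round())
E
```

```text
t 7.35 p [ 0.5539 -0.1419  0.1774] yaw 77.92 tilt [ 0.0064 -0.0016 -1.    ] F [-0.68 -0.37 -5.42] M [0.039 0.017 0.037] grip 98.38039755821228 0.21851295068688883 q7 -0.150450820734218
-0.0846 [188.44909157 259.08261046] [290.69454942 324.49566276]
-0.0446 [186.46316087 244.82935341] [278.77896523 238.97612048]
0.0074 [183.70336472 225.08941656] [262.22018831 120.53649936]
[[376. 296.]
 [363. 364.]
 [275. 396.]
 [204. 358.]
 [221. 290.]
 [306. 260.]]
```

View pics/above.png

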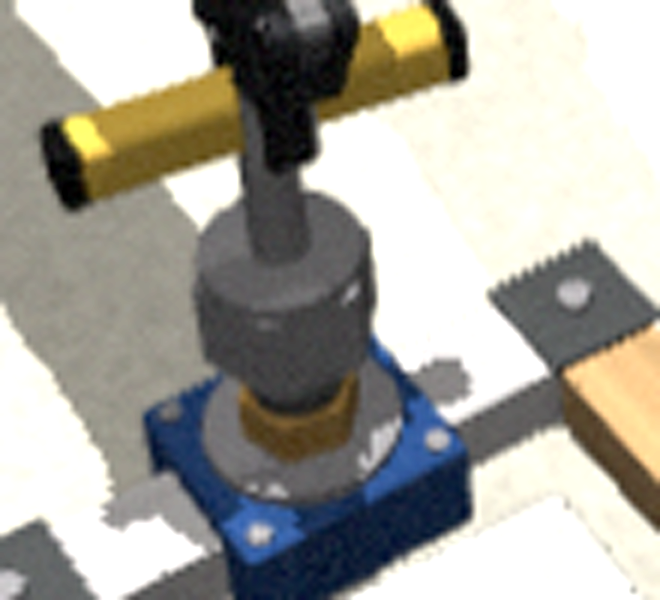

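The key hangs upright over the nut. Socket lower corners are at (203,360), (285,408) and (370,358), and the nut's front base corner is at (290,458). The socket looks about 2 mm too far in +x, so I'll correct that and measure with masks.

>>> step_arm:
  moves:
    - [[-0.0005,-0.0015,0,0.003,0,0,0],[0,-0.0015,0,0.003,0,0,0],[0,0,0,0,0,0,0],[0,0,0,0,0,0,0],[0,0,0,0,0,0,0],[0,0,0,0,0,0,0],[0,0,0,0,0,0,0],[0,0,0,0,0,0,0]]

```text
t: 8.2
tcp_pos: [0.5505, -0.1418, 0.1768]
tool_rot: [-2.443, -1.975, 0.001]
wrist_force: [-0.2, 1.0, -4.7]
opening: 0.213
grasp_force: 98.4
```

```bash
python3 - <<'E'
from plan import *
st()
s=env.get_state();t=s["tcp_pos"]; mz=t[2]-.0856
W=[]
for n in("scene","top"):
    p,d,c=grab(n); np.savez(n+"1.npz",p=p,d=d)
    uv=cv2.projectPoints(np.array([t+[0,0,.0174]]),c["rvec"],c["tvec"],c["K"],c["distortion"])[0].ravel(); 
    hsv=cv2.cvtColor(p,cv2.COLOR_RGB2HSV); m=cv2.inRange(hsv,(22,110,40),(35,255,255)); r=np.zeros_like(m); u0,v0=uv.astype(int); r[v0-35:v0+35,u0-40:u0+40]=1; m*=r
    v,u=np.nonzero(m); P=onplane(c,np.c_[u,v],mz+(.114 if n=="top" else .105))[:,:2]
    print(n,len(u),"barcenter px",uv,cv2.minAreaRect((P*1000).astype(np.float32)))
    if n=="scene":
        # symmetric stem/socket: dark/grey silhouette vs surroundings per row
        W.append(cv2.resize(p[240:290,160:220,::-1],(720,600),interpolation=cv2.INTER_CUBIC))
    else:
        q=cv2.projectPoints(np.array([[.551,-.142,.07]]),c["rvec"],c["tvec"],c["K"],c["distortion"])[0].ravel().astype(int); print(q)
cv2.imwrite("pics/close.png",cv2.convertScaleAbs(W[0],alpha=1.8))
c={k:np.array(v,float) for k,v in cams.get_calibration("scene").items() if k in("K","distortion","rvec","tvec")}
q=t-[0,0,.0856]; X=R.from_rotvec(s["tool_rot"]).as_matrix()
hx=np.array([q+.03*(X[:,0]*np.cos(a)+X[:,1]*np.sin(a)) for a in np.arange(6)*np.pi/3]); print("mouth corners px",((cv2.projectPoints(hx,c["rvec"],c["tvec"],c["K"],c["distortion"])[0].reshape(-1,2)-[160,240]+.5)*12).round())
k=np.array([.551,-.142,.046])+.0208*np.c_[np.cos(np.radians(18+60*np.arange(6))),np.sin(np.radians(18+60*np.arange(6))),np.zeros(6)]
print("nut base px",((cv2.projectPoints(k,c["rvec"],c["tvec"],c["K"],c["distortion"])[0].reshape(-1,2)-[160,240]+.5)*12).round())
E
```

```text
t 8.2 p [ 0.5505 -0.1418  0.1768] yaw 77.92 tilt [-4.e-04  0.e+00 -1.e+00] F [-0.23  0.99 -4.7 ] M [ 0.023 -0.031 -0.015] grip 98.434499502182 0.21267045120109124 q7 -0.14873336441683177
scene 482 barcenter px [182.3187311  220.35652635] ((552.6211547851562, -141.23251342773438), (121.26846313476562, 36.287513732910156), 77.6967544555664)
top 218 barcenter px [347.00809369 152.35547342] ((547.0042724609375, -143.16070556640625), (116.59819793701172, 26.205677032470703), 79.19911193847656)
[335 163]
mouth corners px [[507. 165.]
 [480. 302.]
 [306. 366.]
 [164. 289.]
 [198. 154.]
 [367.  94.]]
nut base px [[459. 462.]
 [477. 367.]
 [382. 317.]
 [268. 359.]
 [246. 454.]
 [342. 507.]]
```

View pics/close.png

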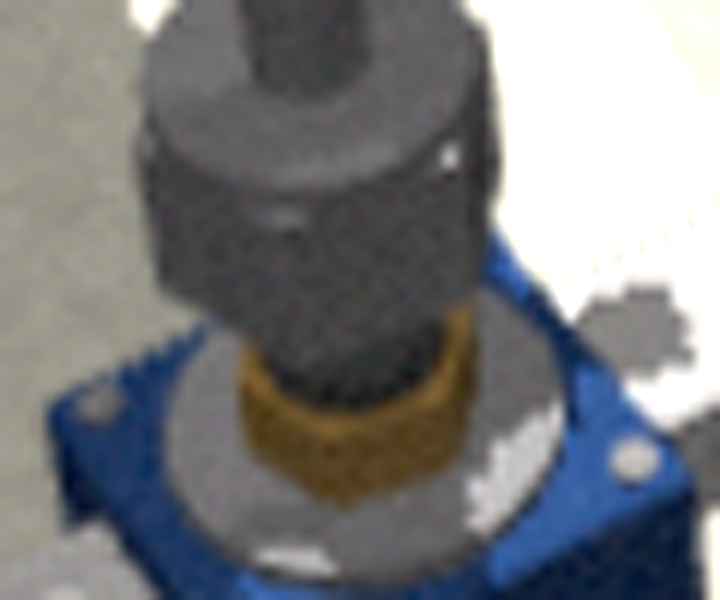

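The nut's predicted corners (246,454), (342,507) and (459,462) match the picture, and so do the socket's (164,289), (306,366) and (480,302). The key is centred and its angle is about right, so I lower it slowly.

>>> step_arm:
  moves:
    - [[0,0,0.004,0,0,0,0],[0,0,0.004,0,0,0,0],[0,0,0.004,0,0,0,0],[0,0,0.004,0,0,0,0],[0,0,0.004,0,0,0,0],[0,0,0.003,0,0,0,0],[0,0,0,0,0,0,0],[0,0,0,0,0,0,0]]

```text
t: 9.1
tcp_pos: [0.5505, -0.1418, 0.1538]
tool_rot: [-2.443, -1.975, 0.001]
wrist_force: [-0.6, 0.1, -5.2]
opening: 0.217
grasp_force: 98.5
```

>>> step_arm:
  moves:
    - [[0,0,0.001,0,0,0,0],[0,0,0.001,0,0,0,0],[0,0,0.001,0,0,0,0],[0,0,0.001,0,0,0,0],[0,0,0.001,0,0,0,0],[0,0,0.001,0,0,0,0],[0,0,0,0,0,0,0],[0,0,0,0,0,0,0]]

```text
t: 9.9
tcp_pos: [0.5511, -0.1418, 0.1476]
tool_rot: [2.442, 1.975, 0.001]
wrist_force: [0.9, -0.7, -4.9]
opening: 0.217
grasp_force: 98.5
```

```bash
python3 -c "
from plan import *
st()"
```

```text
t 9.9 p [ 0.5511 -0.1418  0.1476] yaw 77.92 tilt [ 0.0011 -0.     -1.    ] F [ 0.92 -0.74 -4.92] M [-0.015 -0.452  0.011] grip 98.5407292842865 0.21746371958515257 q7 -0.16154126408775898
```

>>> step_arm:
  moves:
    - [[0,0,0.001,0,0,0,0],[0,0,0.001,0,0,0,0],[0,0,0.001,0,0,0,0],[0,0,0.001,0,0,0,0],[0,0,0,0,0,0,0],[0,0,0,0,0,0,0],[0,0,0,0,0,0,0],[0,0,0,0,0,0,0]]

```text
t: 10.7
tcp_pos: [0.5509, -0.1417, 0.1438]
tool_rot: [2.443, 1.975, 0.001]
wrist_force: [4.0, -0.2, -6.4]
opening: 0.216
grasp_force: 98.3
```

```bash
python3 -c "
from plan import *
st()"
```

```text
t 10.7 p [ 0.5509 -0.1417  0.1438] yaw 77.92 tilt [ 5.e-04  0.e+00 -1.e+00] F [ 4.   -0.2  -6.44] M [-0.103 -1.072  0.002] grip 98.27078461647034 0.21584117639833408 q7 -0.16343092568367304
```

>>> step_arm:
  moves:
    - [[0,0.0007,0,0,0,0,0],[0,0,0.001,0,0,0,0],[0,0,0.001,0,0,0,0],[0,0,0.001,0,0,0,0],[0,0,0.001,0,0,0,0],[0,0,0.001,0,0,0,0],[0,0,0.001,0,0,0,0],[0,0,0,0,0,0,0]]

```text
t: 11.5
tcp_pos: [0.5511, -0.1419, 0.1376]
tool_rot: [-2.443, -1.975, 0.001]
wrist_force: [2.8, 0.2, -4.4]
opening: 0.216
grasp_force: 98.6
```

```bash
python3 -c "
from plan import *
st()"
```

```text
t 11.5 p [ 0.5511 -0.1419  0.1376] yaw 77.92 tilt [-6.e-04  1.e-04 -1.e+00] F [ 2.76  0.18 -4.44] M [ 0.133 -0.791 -0.062] grip 98.60122561454773 0.215920678816471 q7 -0.16640252157060792
```

>>> step_arm:
  moves:
    - [[0,0.0006,0.001,0,0,0,0],[0,0,0.001,0,0,0,0],[0,0,0.001,0,0,0,0],[0,0,0.001,0,0,0,0],[0,0,0.001,0,0,0,0],[0,0,0.0005,0,0,0,0],[0,0,0,0,0,0,0],[0,0,0,0,0,0,0]]

```text
t: 12.3
tcp_pos: [0.5514, -0.1419, 0.132]
tool_rot: [-2.442, -1.975, 0.001]
wrist_force: [0.2, 0.0, -5.4]
opening: 0.213
grasp_force: 98.4
```

>>> step_arm:
  moves:
    - [[0,0,0.0005,0,0,0,0],[0,0,0.0005,0,0,0,0],[0,0,0,0,0,0,0],[0,0,0,0,0,0,0],[0,0,0,0,0,0,0],[0,0,0,0,0,0,0],[0,0,0,0,0,0,0],[0,0,0,0,0,0,0]]

```text
t: 13.1
tcp_pos: [0.5516, -0.142, 0.1318]
tool_rot: [-2.443, -1.975, 0.001]
wrist_force: [-3.0, 1.4, 5.1]
opening: 0.215
grasp_force: 100.0
```

```bash
python3 -c "
from plan import *
st()"
```

```text
t 13.1 p [ 0.5516 -0.142   0.1318] yaw 77.91 tilt [-8.e-04 -1.e-04 -1.e+00] F [-2.96  1.42  5.09] M [0.417 0.97  0.009] grip 100.00725030899048 0.2147697317038923 q7 -0.16964626340803898
```

Home: it stopped on the flange at z = 0.1318, where home was expected at 0.1316. Now I turn clockwise, watching Mz for the point where the play is taken up.

>>> step_arm:
  moves:
    - [[0,-0.0003,-0.0003,0,0,0.02,0],[0,0,0,0,0,0.02,0],[0,0,0,0,0,0.02,0],[0,0,0,0,0,0.02,0],[0,0,0,0,0,0,0],[0,0,0,0,0,0,0],[0,0,0,0,0,0,0],[0,0,0,0,0,0,0]]

```text
t: 13.9
tcp_pos: [0.5521, -0.142, 0.1317]
tool_rot: [2.519, 1.876, 0.001]
wrist_force: [2.0, 2.0, 0.4]
opening: 0.215
grasp_force: 99.2
```

```bash
python3 -c "
from plan import *
st()"
```

```text
t 13.9 p [ 0.5521 -0.142   0.1317] yaw 73.34 tilt [ 9.e-04 -1.e-04 -1.e+00] F [1.98 2.02 0.42] M [ 0.53  -0.645  0.099] grip 99.22900915145874 0.2154520074469589 q7 -0.24343386669910083
```

>>> step_arm:
  moves:
    - [[0,0,0,0,0,0.02,0],[0,0,0,0,0,0.02,0],[0,0,0,0,0,0.02,0],[0,0,0,0,0,0,0],[0,0,0,0,0,0,0],[0,0,0,0,0,0,0],[0,0,0,0,0,0,0],[0,0,0,0,0,0,0]]

```text
t: 14.7
tcp_pos: [0.5517, -0.1422, 0.1317]
tool_rot: [2.575, 1.799, -0.0]
wrist_force: [4.0, 1.0, -0.0]
opening: 0.216
grasp_force: 99.2
```

```bash
python3 -c "
from plan import *
st()"
```

```text
t 14.7 p [ 0.5517 -0.1422  0.1317] yaw 69.89 tilt [ 2.e-04 -3.e-04 -1.e+00] F [ 4.03  1.03 -0.03] M [ 0.231 -0.919  0.011] grip 99.22650218009949 0.2163267099216999 q7 -0.29904436113334393
```

>>> step_arm:
  moves:
    - [[0,0,0,0,0,0.015,0],[0,0,0,0,0,0.015,0],[0,0,0,0,0,0.015,0],[0,0,0,0,0,0,0],[0,0,0,0,0,0,0],[0,0,0,0,0,0,0],[0,0,0,0,0,0,0],[0,0,0,0,0,0,0]]

```text
t: 15.5
tcp_pos: [0.5518, -0.1419, 0.1317]
tool_rot: [2.615, 1.741, 0.0]
wrist_force: [3.9, 1.5, 0.5]
opening: 0.21
grasp_force: 99.2
```

```bash
python3 -c "
from plan import *
st()"
```

```text
t 15.5 p [ 0.5518 -0.1419  0.1317] yaw 67.32 tilt [ 3.e-04  1.e-04 -1.e+00] F [3.94 1.52 0.53] M [ 0.302 -1.331  0.075] grip 99.21198606491089 0.2097383896639111 q7 -0.34065300515739566
```

>>> step_arm:
  moves:
    - [[0,0,0,0,0,0.015,0],[0,0,0,0,0,0.015,0],[0,0,0,0,0,0.015,0],[0,0,0,0,0,0,0],[0,0,0,0,0,0,0],[0,0,0,0,0,0,0],[0,0,0,0,0,0,0],[0,0,0,0,0,0,0]]

```text
t: 16.3
tcp_pos: [0.5519, -0.1419, 0.1317]
tool_rot: [2.653, 1.682, 0.0]
wrist_force: [4.8, 1.6, 0.3]
opening: 0.216
grasp_force: 99.2
```

```bash
python3 -c "
from plan import *
st()"
```

```text
t 16.3 p [ 0.5519 -0.1419  0.1317] yaw 64.76 tilt [ 5.e-04 -3.e-04 -1.e+00] F [4.81 1.59 0.35] M [ 0.259 -1.47   0.303] grip 99.1644823551178 0.21639654171762465 q7 -0.38239107935155753
```

>>> step_arm:
  moves:
    - [[0,0.0005,0,0,0,0.015,0],[0,0,0,0,0,0.015,0],[0,0,0,0,0,0.015,0],[0,0,0,0,0,0.015,0],[0,0,0,0,0,0,0],[0,0,0,0,0,0,0],[0,0,0,0,0,0,0],[0,0,0,0,0,0,0]]

```text
t: 17.1
tcp_pos: [0.552, -0.1421, 0.1317]
tool_rot: [-2.703, -1.601, 0.0]
wrist_force: [4.2, 2.1, 1.2]
opening: 0.215
grasp_force: 99.4
```

```bash
python3 -c "
from plan import *
st()"
```

```text
t 17.1 p [ 0.552  -0.1421  0.1317] yaw 61.29 tilt [-2.e-04  2.e-04 -1.e+00] F [4.19 2.06 1.2 ] M [ 0.512 -1.358  0.342] grip 99.39444065093994 0.21504343850975868 q7 -0.43794203502296875
```

>>> step_arm:
  moves:
    - [[0,0,0,0,0,0.02,0],[0,0,0,0,0,0.02,0],[0,0,0,0,0,0.02,0],[0,0,0,0,0,0.02,0],[0,0,0,0,0,0,0],[0,0,0,0,0,0,0],[0,0,0,0,0,0,0],[0,0,0,0,0,0,0]]

```text
t: 17.9
tcp_pos: [0.5521, -0.1422, 0.1317]
tool_rot: [-2.766, -1.49, 0.0]
wrist_force: [4.3, 2.3, 1.0]
opening: 0.215
grasp_force: 99.5
```

```bash
python3 -c "
from plan import *
st()"
```

```text
t 17.9 p [ 0.5521 -0.1422  0.1317] yaw 56.64 tilt [-0.  0. -1.] F [4.26 2.33 0.97] M [ 0.506 -1.426  0.279] grip 99.47293996810913 0.21483300627930324 q7 -0.5129757490560871
```

The torque levels off at about 0.3 N m, so the nut is turning. Contact came at yaw ≈ 66°, so the target yaw is ≈ 21°.

>>> step_arm:
  moves:
    - [[0,0,0,0,0,0.04,0],[0,0,0,0,0,0.04,0],[0,0,0,0,0,0.04,0],[0,0,0,0,0,0.04,0],[0,0,0,0,0,0.04,0],[0,0,0,0,0,0.04,0],[0,0,0,0,0,0.04,0],[0,0,0,0,0,0.04,0]]

```text
t: 18.7
tcp_pos: [0.5523, -0.1426, 0.1317]
tool_rot: [2.967, 1.029, 0.0]
wrist_force: [5.4, 0.9, 0.6]
opening: 0.218
grasp_force: 99.4
```

>>> step_arm:
  moves:
    - [[0,0,0,0,0,0.04,0],[0,0,0,0,0,0.04,0],[0,0,0,0,0,0.04,0],[0,0,0,0,0,0.04,0],[0,0,0,0,0,0.04,0],[0,0,0,0,0,0.04,0],[0,0,0,0,0,0.04,0],[0,0,0,0,0,0.02,0]]

```text
t: 19.5
tcp_pos: [0.5524, -0.143, 0.1317]
tool_rot: [3.087, 0.574, 0.001]
wrist_force: [6.3, 1.2, 0.8]
opening: 0.214
grasp_force: 99.4
```

>>> step_arm:
  moves:
    - [[0,0,0,0,0,0,0],[0,0,0,0,0,0,0],[0,0,0,0,0,0,0],[0,0,0,0,0,0,0],[0,0,0,0,0,0,0],[0,0,0,0,0,0,0],[0,0,0,0,0,0,0],[0,0,0,0,0,0,0]]

```text
t: 20.3
tcp_pos: [0.5524, -0.143, 0.1317]
tool_rot: [3.087, 0.575, 0.001]
wrist_force: [7.0, 0.9, -0.0]
opening: 0.216
grasp_force: 99.3
```

```bash
python3 -c "
from plan import *
st()"
```

```text
t 20.3 p [ 0.5524 -0.143   0.1317] yaw 21.11 tilt [ 8.0e-04 -1.1e-03 -1.0e+00] F [ 6.97  0.93 -0.01] M [ 0.058 -1.549  0.346] grip 99.34352159500122 0.2163556077871253 q7 -1.0883322326917875
```

>>> step_arm:
  moves:
    - [[0.0005,0.0002,0,0,0,0,0],[0,0,0,0,0,0,0],[0,0,0,0,0,0,0.03],[0,0,0,0,0,0,0.045],[0,0,0,0,0,0,0.0854],[0,0,0,0,0,0,0.0854],[0,0,0,0,0,0,0.0854],[0,0,0,0,0,0,0.0854]]

```text
t: 21.1
tcp_pos: [0.5522, -0.1422, 0.1315]
tool_rot: [-3.088, -0.577, 0.002]
wrist_force: [-0.8, 0.2, 0.7]
opening: 1.002
grasp_force: 0.0
```

>>> step_arm:
  moves:
    - [[0,0,0,0,0,0,0.0854],[0,0,-0.005,0,0,0,0.0854],[0,0,-0.01,0,0,0,0.0854],[0,0,-0.02,0,0,0,0.0854],[0,0,-0.03,0,0,0,0.0854],[0,0,-0.03,0,0,0,0.0854],[0,0,-0.03,0,0,0,0.0854],[0,0,-0.02,0,0,0,0.0854]]

```text
t: 21.9
tcp_pos: [0.5534, -0.1423, 0.2803]
tool_rot: [3.086, 0.577, 0.006]
wrist_force: [0.3, 0.7, 0.4]
opening: 0.997
grasp_force: 0.0
```

```bash
python3 - <<'E'
from plan import *
st()
p,d,c=grab("scene"); cv2.imwrite("pics/end.png",cv2.convertScaleAbs(cv2.resize(p[190:310,120:260,::-1],(700,600),interpolation=cv2.INTER_CUBIC),alpha=1.6))
hsv=cv2.cvtColor(p,cv2.COLOR_RGB2HSV); m=cv2.inRange(hsv,(22,110,40),(35,255,255)); m[:200]=0; m[262:]=0; m[:,:140]=0; m[:,225:]=0
v,u=np.nonzero(m); P=bydepth(c,np.c_[u,v],d[v,u]); print(len(u),np.percentile(P[:,2],[5,25,50,75,95]).round(4))
Q=onplane(c,np.c_[u,v],.152)[:,:2]; print(cv2.minAreaRect((Q*1000).astype(np.float32)))
E
```

```text
t 21.9 p [ 0.5534 -0.1423  0.2803] yaw 21.19 tilt [ 0.0039 -0.001  -1.    ] F [0.29 0.75 0.4 ] M [ 0.003 -0.021  0.015] grip 0.0 0.9965544334521166 q7 -1.061131921470837
558 [0.1449 0.1534 0.158  0.1593 0.1606]
((550.0492553710938, -145.3214111328125), (124.87801361083984, 30.480735778808594), 21.705503463745117)
```

View pics/end.png

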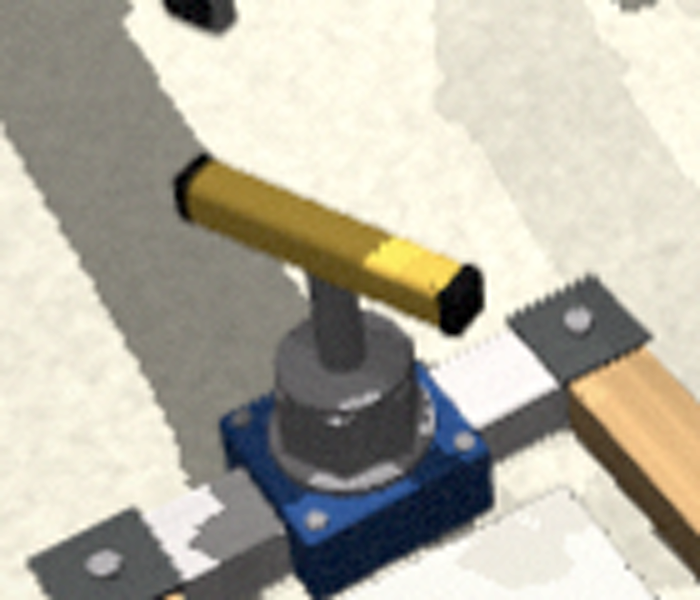

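The key stands upright with its socket on the flange at (350,450). The bar's top is at z ≈ 0.160, as expected when fully home, at yaw 21.7°, and the gripper is clear.

```bash
python3 -c "
from station import finish_job
print(finish_job())"
```

```text
the job is handed in; nothing more can be done
None
```

The job is handed in: the yellow key stands fully home on the nut, which I turned clockwise by about 45° (judged from the torque, since the nut's angle can't be read directly), and the arm touched nothing else, finishing at about 22 s.

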